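Hold the bottle tray's end wall pressed on for screwing

ROBOT

A 7-joint arm with a two-finger parallel gripper is mounted at the origin on the work surface. World frame = base frame: x ahead of the robot, y to its left, z up, the work surface at z = 0. Lengths are in m, angles in rad, forces in N, time in s.
With the tool pointing down it reaches from about 0.425 to 0.925 m from the base axis. Payload 6.8 kg.
Tool frame: the origin (TCP) lies at the very end of the fingers, on their centre line; the grasp point (between the pads) lies bot.grip_depth behind it (bot.grip_depth is the distance from the TCP to the grasp point, in m); z points along the fingers, y is the line along which they close (so a half turn about z gives the same grasp; the last joint's range is limited). The gripper opens to 85 mm and grips with 20 to 120 N. Pads are 22 mm wide; open, the fingers measure 114 mm over their backs; the gripper's body (76 mm by 85 mm) begins 54 mm behind the grasp point. The pads swing forward as they close: fully open they stand 13 mm farther back than shut.
Start: joints at [-1.342, 0.477, 0.022, 1.555, -0.011, 1.109, -0.083], TCP at [0.223, 0.637, 0.231] pointing down, gripper open.
Joint ranges: [-2.96, 2.96], [-0.34, 2.1], [-1.41, 1.46], [0.24, 2.44], [-1.37, 4.51], [0.17, 1.92], [-2.96, 2.96]. Speed limits (rad/s): [2.39, 2.39, 3.14, 3.14, 3.14, 3.14, 3.14].

INTERFACE

Orientations are given as a unit quaternion [w, x, y, z].
In Python, from station import bot gives the robot as it stands.
- The arm moves only by the tool send_rows, never from a script. Its arguments are lists of equal length, an entry for each row: "slide": the shift along the tool's x, y, z in mm, a list of three; "roll": the turn about the tool's z in degrees; "claw": the opening, from 0 (shut) to 1 (fully open). A call has exactly 8 rows; each row is the pose to reach, as a shift and turn from the pose commanded when the call began, along the tool's axes at that moment; what a row does not reach only later rows make up. A row lasts 1/12 s, in which the tool goes at most 41.7 mm and 7.16 degrees, less where a joint would pass 70% of its speed; a pose out of reach is approached as far as the arm can. A call with a gripper value outside its range is refused whole. The fingers move at their own pace and stop on an object; "force" is the grip in N (left out, the last holds). Time passes only in rows, so rows that repeat a pose let the fingers close, or fill a call up. It gives the time, the measured TCP pose, the force, the opening and the grip force at its end, in the units of the state.
- bot.get_obs(): the state, without advancing time (a new reading comes with each control period).
- bot.read_camera(name): name is "scene" or "top" or "wrist"; returns the picture (420x560x3 uint8, red, green, blue); there is no depth.
- bot.camera_model(name): a dict with "camera_matrix" (3x3 intrinsics, pixels), "D" ([k1, k2, p1, p2, k3] as OpenCV has them; the pictures are not rectified), "camera_from_world" (4x4, takes a point from world to camera coordinates). Camera axes: x right, y down, z forward; pixel columns grow to the right and rows downward; lengths in m; the calibration is good to about 2 mm. A picture is of the moment at which its call begins: read the wrist's pose just before it. camera_model takes no time and is no camera call; for the wrist camera it gives the pose at the moment of the call.
- bot.hand_in(): hands the job in; it is judged then, once.
The state is a dict: "t": time; "q": joint angles; "joint_vel": joint speeds; "joint_torque": joint torques, N m; "eef_pos": TCP position; "tool_rot": TCP orientation; "contact_force": force on the tool from outside, world axes, zero at the start; "torque": the same for the moment, N m; "gripper_width": opening from 0.0 (shut) to 1.0 (fully open); "grasp_force": force on a finger pad.
Only numpy, scipy, OpenCV 4.12 (cv2) and the standard library are available. Lean on these libraries where they do the work, as an engineer would, in place of code of your own. Each camera call takes 0.05 s, during which the arm holds its last target. There are 200 camera calls.

TASK

Pick up the loose white end wall by its blue grip, bring it to the open end of the aluminium bottle tray, upright, square and centred with its foot down on the blue base plate and its grip facing outward, and press it gently against the tray until the sprung tray's black pointer stands steady in the green band, never running into the red. Only the end wall may push the tray; the program finishes while still holding the wall pressed like this, as a third hand for a colleague who will drive the screws. Leave the amber bottle, the blue-capped jar and the screwdriver where they are.

Things in the scene. Friction and masses are not known exactly. Their poses are not given: they have to be found in the camera images.
- end_wall: Loose end wall, about 220 g, standing upright on the bench: white plate 8 mm thick (x), 150 wide (y), 54 high (z), with a blue grip block in the middle of its outer side, x from -8 to -42 mm, 32 mm wide (y), as high as the plate. Origin: underside, middle of the plain inner face, which goes against the tray. x points out of that face, away from the grip; y along the plate; z up.
- wall_grip (a point): Where to pinch the end wall's blue grip block from above, fingers closing along the wall's y (32 mm): its middle, 25 mm behind the inner face, 34 mm above the underside. Axes as the end wall's.
- fixture: Assembly fixture fixed to the bench: blue base plate 12 mm thick, x -80 to 320 mm, y -120 to 120 mm. Origin: at bench height, below the middle of the tray's open end at rest. x is the pressing direction, from the open end into the tray; z up. The end wall's foot goes on the bare plate before the open end (x below 0).
- tray: Aluminium bottle tray, 200 mm long (x), 150 wide (y), wall tops 54 mm above the base plate, its -x end open; amber bottles 95 mm high fixed in it from x = 74 mm on. Origin: middle of the open end, at the height of the base plate's top; axes as the fixture's, so an end wall in place has this same origin and axes. It slides along fixture x only, 0 (rest) to 50 mm, and springs back.
- pointer (a point): Tip of the black pointer on the tray's -y side, over a scale strip on the base plate. It stands at fixture x = 100 mm at rest and moves along x with the tray. Tray travel: white 0 to 15 mm, green 15 to 30, white 30 to 38, red beyond 38. Springs: 400 N/m, no preload (6 N at 15 mm, 9 N at 22 mm, 12 N at 30 mm).
- amber_bottle: Bystander: small amber glass bottle with a white cap, 60 mm across, 120 mm high, origin under its centre. Leave alone.
- blue_jar: Bystander: whitish translucent jar with a blue lid, 64 mm across, 100 mm high, origin under its centre. Leave alone.
- screwdriver: Bystander: the colleague's screwdriver lying on the bench, about 200 mm long along its x. Leave alone.
Not all that is in view belongs to the job. Leave any pink or purple look-alike of the end_wall alone.

How it is judged:
On the way:
1. the end wall is picked up clear of the bench in the gripper (height (world z) of end_wall above 0.014 m and contact force between the fingers and end_wall above 2 N), for 0.1 s.
At the end, for the whole second after the job is handed in: End wall upright and square (0.1 rad), centred within 8 mm, foot under 6 mm off the base plate, inner face on the tray end (-5 to +3 mm), bearing on it with 4 to 17 N; travel 13.5 to 31.5 mm; fingers on the wall, robot not touching the tray; wall still (under 10 mm/s) (x of tray in the frame of fixture between 0.0135 and 0.0315 m and contact force between end_wall and tray between 4 and 17 N and x of end_wall in the frame of tray between -0.005 and 0.003 m and y of end_wall in the frame of tray between -0.008 and 0.008 m and z of end_wall in the frame of tray between -0.003 and 0.006 m and angle between the x axis of end_wall and the x axis of fixture, either way round below 0.1 rad and angle between end_wall's own z axis and vertical below 0.1 rad and contact force between the fingers and end_wall above 2 N and contact force between each of the arm, the fingers and tray below 0.5 N and linear speed of end_wall below 0.01 m/s); the arm keeps its last pose, push and grip.
It fails at once if the tray's pointer runs into the red (x of tray in the frame of fixture above 0.038 m).
It fails at once if the robot itself pushes on the tray (contact force between any of the arm, the fingers and tray above 2 N).
It fails at once if the amber bottle is disturbed (distance of amber_bottle from where it was at the start of the episode above 0.015 m).
It fails at once if the blue jar is disturbed (distance of blue_jar from where it was at the start of the episode above 0.015 m).
It fails at once if the screwdriver is disturbed (distance of screwdriver from where it was at the start of the episode above 0.015 m).
It also fails if it takes over 48 s, if anything falls off the work surface, if the arm or the gripper's body presses on something with over 40 N, if the wrist force passes 120 N, or if a joint passes its speed limit or range.

## Working session

There is one attempt and no reset: what is moved stays moved. The work goes in short steps, Python scripts to look and compute and a tool call to move; the robot and the scene stay as the last step left them, time stands still between calls to the robot, and variables do not carry over. Pictures are saved under pics/ and viewed, at most 10 in all, crops included, and the job is handed in when it is done.

Besides the shell and the picture viewer there is one more tool, called after "Emit:" as name(argument=value, ...), one argument or row to a line, values as JSON. send_rows: Moves the arm, as the interface text tells. Its arguments: {"type":"object","properties":{"slide":{"type":"array","items":{"type":"array","items":{"type":"number"}}},"roll":{"type":"array","items":{"type":"number"}},"claw":{"type":"array","items":{"type":"number"}},"force":{"type":"number"}},"required":["slide","roll","claw"]}

```bash
mkdir -p pics; ls; python3 - <<'E'
from station import bot
import cv2,numpy as np
o=bot.get_obs();print({k:np.round(v,3) for k,v in o.items()},bot.grip_depth)
for n in("top","scene"):
    im=bot.read_camera(n);cv2.imwrite(f"pics/{n}0.png",im[:,:,::-1])
    m=bot.camera_model(n);print(n,np.round(m["camera_matrix"],1),m["D"],np.round(m["camera_from_world"],3))
E
```

```text
pics
{'t': np.float64(0.0), 'q': array([-1.342,  0.478,  0.022,  1.556, -0.011,  1.109, -0.083]), 'joint_vel': array([-0.   , -0.   , -0.001, -0.   ,  0.   ,  0.   ,  0.   ]), 'joint_torque': array([-1.0000e-03, -5.9645e+01,  1.6070e+00, -2.8120e+01,  1.2000e-02,
        1.0000e-02,  0.0000e+00]), 'eef_pos': array([0.223, 0.637, 0.23 ]), 'tool_rot': array([-0.   ,  0.168,  0.986, -0.001]), 'contact_force': array([ 0.415, -0.464, -0.228]), 'torque': array([ 0.034,  0.07 , -0.019]), 'grasp_force': np.float64(0.0), 'gripper_width': np.float64(0.999)} 0.0187
top [[513.5   0.  281. ]
 [  0.  513.5 207.3]
 [  0.    0.    1. ]] [-0.15117626  0.          0.          0.          0.        ] [[ 0.021 -1.    -0.008 -0.054]
 [-0.991 -0.02  -0.135  0.486]
 [ 0.135  0.011 -0.991  1.407]
 [ 0.     0.     0.     1.   ]]
scene [[418.6   0.  281.8]
 [  0.  418.6 210.4]
 [  0.    0.    1. ]] [-0.04663716  0.          0.          0.          0.        ] [[ 0.497  0.868  0.007 -0.217]
 [ 0.683 -0.386 -0.62  -0.308]
 [-0.535  0.313 -0.785  1.253]
 [ 0.     0.     0.     1.   ]]
```

View pics/top0.png

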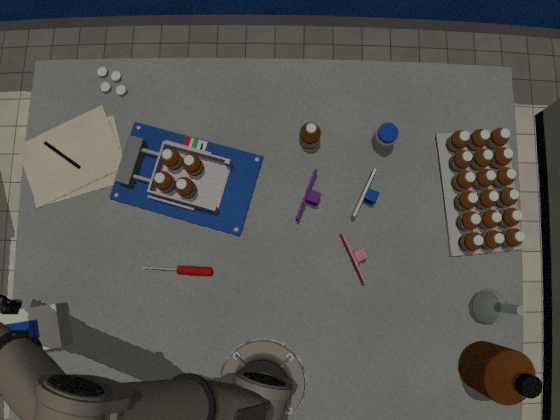

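View pics/scene0.png

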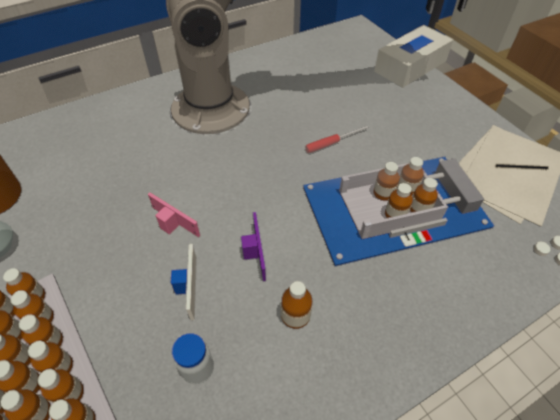

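The top view shows the white wall at about (365,193) with its grip on the right at (371,197). The fixture is centred at about (186,180) with the tray's open end facing right, and pointer scale at (197,144). The purple wall (308,195) lies between them and the pink one is at (353,258). The scene view agrees.

```bash
cat >h.py <<'E'
from station import bot
import cv2,numpy as np
def rays(m,px):
    u=cv2.undistortPoints(np.float64(px).reshape(-1,1,2),m["camera_matrix"],np.array(m["D"])).reshape(-1,2)
    T=m["camera_from_world"];R=T[:3,:3]
    return -R.T@T[:3,3],np.c_[u,np.ones(len(u))]@R
def onplane(m,px,z):
    c,d=rays(m,px);return (c+d*((z-c[2])/d[:,2])[:,None])[:,:2]
def proj(m,P):
    T=m["camera_from_world"]
    return cv2.projectPoints(np.float64(P).reshape(-1,1,3),cv2.Rodrigues(T[:3,:3])[0],T[:3,3],m["camera_matrix"],np.array(m["D"]))[0].reshape(-1,2)
def look(n):
    m=bot.camera_model(n);im=bot.read_camera(n);return m,im,cv2.cvtColor(im,cv2.COLOR_RGB2HSV)
def pts(mask):
    y,x=np.nonzero(mask);return np.c_[x,y].astype(float)
def biggest(mask):
    n,l,s,_=cv2.connectedComponentsWithStats(mask.astype(np.uint8));return l==1+np.argmax(s[1:,4])
E
python3 - <<'E'
from h import *
m,im,h=look("top")
blue=(h[...,0]>100)&(h[...,0]<125)&(h[...,1]>150)&(h[...,2]>50)
fx=blue.copy();fx[:110]=0;fx[245:]=0;fx[:,275:]=0
p=onplane(m,pts(biggest(fx)),.012)
r=cv2.minAreaRect(p.astype(np.float32));print("plate",r);print(cv2.boxPoints(r))
g=blue.copy();g[:180]=0;g[215:]=0;g[:,:355]=0;g[:,390:]=0
r=cv2.minAreaRect(onplane(m,pts(g),.05).astype(np.float32));print("grip",g.sum(),r)
w=(h[...,1]<60)&(h[...,2]>140);w[:160]=0;w[225:]=0;w[:,:345]=0;w[:,385:]=0
w=biggest(w);p=onplane(m,pts(w),.054)
r=cv2.minAreaRect(p.astype(np.float32));print("wall",w.sum(),r);print(cv2.boxPoints(r))
E
```

```text
plate ((0.5726871490478516, 0.23536360263824463), (0.3979109525680542, 0.23793978989124298), 75.45345306396484)
[[0.40756005 0.07266711]
 [0.6378724  0.01290463]
 [0.73781425 0.39806008]
 [0.5075019  0.45782256]]
grip 125 ((0.5237360000610352, -0.29555338621139526), (0.03111656941473484, 0.030601216480135918), 64.22988891601562)
wall 95 ((0.5327259302139282, -0.27468815445899963), (0.005777758080512285, 0.1437803953886032), 65.71493530273438)
[[ 0.46600914 -0.24775463]
 [ 0.5970665  -0.30688816]
 [ 0.5994427  -0.30162168]
 [ 0.46838534 -0.24248815]]
```

```bash
cat >>h.py <<'E'
from scipy.spatial.transform import Rotation as Ro
def goal(pos,yang):
    "slide (mm) and roll (deg) from the measured pose to TCP pos with tool y at world angle yang"
    o=bot.get_obs();w,x,y,z=o["tool_rot"];R=Ro.from_quat([x,y,z,w]).as_matrix()
    a=np.degrees(np.arctan2(R[1,1],R[0,1]));roll=-((yang-a+180)%360-180)
    print("slide",np.round(R.T@(np.array(pos)-o["eef_pos"])*1e3,1),"roll",round(roll,2),"pos",np.round(o["eef_pos"],4),"yang",round(a,2),"tilt",np.round(R[:,2],4))
E
python3 - <<'E'
from h import *
goal([.55,.33,.24],30)
E
```

```text
slide [-410.  -181.3   -9.1] roll 40.7 pos [0.2229 0.6366 0.2306] yang 70.7 tilt [-4.0e-04 -1.4e-03 -1.0e+00]
```

Emit:
send_rows(
  slide=[
    [-25, -15, -2],
    [-60, -32, -4],
    [-95, -50, -6],
    [-130, -70, -8],
    [-165, -90, -10],
    [-200, -110, -10],
    [-235, -130, -10],
    [-270, -150, -10],
  ],
  roll=[5, 10, 15, 20, 25, 30, 35, 40],
  claw=[0.8, 0.8, 0.8, 0.8, 0.8, 0.8, 0.8, 0.8],
)

```text
t: 0.82
eef_pos: [0.4292, 0.4045, 0.2413]
tool_rot: [-0.0, 0.496, 0.868, -0.0]
contact_force: [0.8, 0.2, 0.9]
gripper_width: 0.797
grasp_force: 0.0
```

```bash
python3 - <<'E'
from h import *
goal([.57,.1,.24],0)
goal([.47,-.2,.24],-24.3)
E
```

```text
slide [-333.9  -33.     1.2] roll 30.46 pos [0.4292 0.4045 0.2413] yang 30.46 tilt [-2.e-04  0.e+00 -1.e+00]
slide [-541.8 -271.3    1.3] roll 54.76 pos [0.4292 0.4045 0.2413] yang 30.46 tilt [-2.e-04  0.e+00 -1.e+00]
```

Emit:
send_rows(
  slide=[
    [-40, -5, 1],
    [-80, -9, 1],
    [-120, -13, 1],
    [-160, -17, 1],
    [-200, -21, 1],
    [-240, -25, 1],
    [-280, -29, 1],
    [-315, -33, 1],
  ],
  roll=[4, 8, 12, 16, 20, 24, 28, 30],
  claw=[0.8, 0.8, 0.8, 0.8, 0.8, 0.8, 0.8, 0.8],
)

```text
t: 1.48
eef_pos: [0.5614, 0.1158, 0.2404]
tool_rot: [0.0, 0.704, 0.71, -0.0]
contact_force: [0.7, 0.1, 0.5]
gripper_width: 0.798
grasp_force: 0.0
```

```bash
python3 - <<'E'
from h import *
goal([.524,-.294,.24],-24.3)
T=np.linalg.inv(bot.camera_model("wrist")["camera_from_world"]);print(np.round(T,3))
E
```

```text
slide [-409.5  -40.4    0.5] roll 24.72 pos [0.5614 0.1158 0.2404] yang 0.42 tilt [ 2.e-04 -3.e-04 -1.e+00]
[[ 1.     0.007  0.002  0.56 ]
 [ 0.007 -0.954 -0.299  0.193]
 [-0.     0.299 -0.954  0.382]
 [ 0.     0.     0.     1.   ]]
```

```bash
python3 - <<'E'
from h import *
m,im,h=look("wrist");cv2.imwrite("pics/w1.png",im[:,:,::-1]);np.save("w1.npy",im);np.save("w1T.npy",m["camera_from_world"])
E
```

```text
(no output)
```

View pics/w1.png

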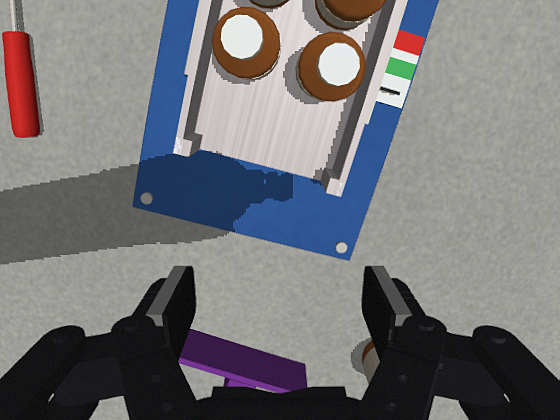

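Emit:
send_rows(
  slide=[
    [-40, -4, 0],
    [-80, -8, 0],
    [-120, -12, 0],
    [-160, -16, 0],
    [-200, -20, 0],
    [-240, -24, 0],
    [-280, -28, 0],
    [-320, -32, 0],
  ],
  roll=[3, 6, 9, 12, 15, 18, 21, 24],
  claw=[0.8, 0.8, 0.8, 0.8, 0.8, 0.8, 0.8, 0.8],
)

```text
t: 2.2
eef_pos: [0.5322, -0.2031, 0.2403]
tool_rot: [-0.0, 0.836, 0.549, 0.0]
contact_force: [0.7, 0.1, 0.3]
gripper_width: 0.804
grasp_force: 0.0
```

The wrist view over the fixture shows the plate's front edge from (135,207) to (349,260), tray wall ends at about (180,150) and (335,190), and the pointer at (390,92) on white next to green.

```bash
python3 - <<'E'
from h import *
m,im,h=look("wrist");cv2.imwrite("pics/w2.png",im[:,:,::-1]);np.save("w2.npy",im);np.save("w2T.npy",m["camera_from_world"])
def edge(m,px,z):
    p=onplane(m,px,z).astype(np.float32);vx,vy,x,y=cv2.fitLine(p,cv2.DIST_HUBER,0,.001,.001).ravel();return np.degrees(np.arctan2(vy,vx)),(x,y),p
# fixture
m1=dict(m);m1["camera_from_world"]=np.load("w1T.npy");a=np.load("w1.npy");h1=cv2.cvtColor(a,cv2.COLOR_RGB2HSV)
b=(h1[...,0]>100)&(h1[...,0]<125)&(h1[...,1]>120)&(h1[...,2]>20);b[280:]=0;b=biggest(b)
L=[(np.nonzero(b[r])[0][0]-.5,r) for r in range(20,190,5)]
Rt=[(np.nonzero(b[r])[0][-1]+.5,r) for r in range(110,250,5)]
F=[(c,np.nonzero(b[:,c])[0][-1]+.5) for c in range(150,340,5)]
E={}
for n,e in zip("LRF",(L,Rt,F)):
    an,c,_=edge(m1,e,.012);E[n]=(an,np.array(c));print(n,round(an,2),np.round(c,4))
# corners
def isec(A,B):
    da,db=[np.array([np.cos(np.radians(k[0])),np.sin(np.radians(k[0]))]) for k in(A,B)]
    t=np.linalg.solve(np.c_[da,-db],B[1]-A[1]);return A[1]+t[0]*da
cl,cr=isec(E["L"],E["F"]),isec(E["R"],E["F"]);print("corners",cl,cr,"width",np.linalg.norm(cl-cr),"mid",(cl+cr)/2)
for z,px in((.066,[(173,153),(341,196)]),):
    print("tray tops",onplane(m1,px,z))
E
```

```text
L 75.22 [0.4343 0.1794]
R 75.34 [0.6615 0.1098]
F -14.57 [0.523  0.0459]
corners [0.40700015 0.07603834] [0.6370483  0.01624984] width 0.2376906 mid [0.5220242  0.04614409]
tray tops [[0.47008926 0.14057118]
 [0.61495088 0.10357047]]
```

View pics/w2.png

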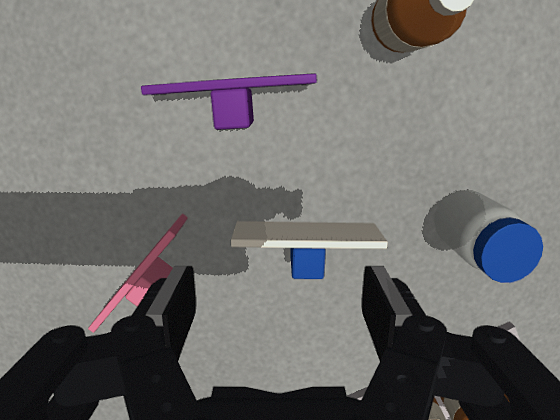

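The wrist view over the wall shows its top strip from about (232,243) to (387,245) and the blue grip at (291–325, 249–279). The pink wall is at lower left and the jar at right, both clear of the fingers.

```bash
python3 - <<'E'
from h import *
m=bot.camera_model("wrist");m["camera_from_world"]=np.load("w2T.npy");a=np.load("w2.npy");h=cv2.cvtColor(a,cv2.COLOR_RGB2HSV)
for c in(240,250,280,340,375): print(c,a[215:254:1,c,1].tolist())
b=(h[...,0]>100)&(h[...,0]<125)&(h[...,1]>120)&(h[...,2]>40);b[:,:280]=0;b[:,340:]=0;b[:230]=0;b[300:]=0
p=pts(biggest(b));print(p.min(0),p.max(0))
r=cv2.minAreaRect(onplane(m,p,.054).astype(np.float32));print(r)
E
```

```text
240 [85, 87, 86, 86, 84, 85, 98, 105, 103, 102, 102, 104, 103, 103, 104, 103, 105, 105, 103, 105, 103, 103, 103, 98, 119, 145, 145, 145, 141, 142, 146, 132, 99, 85, 90, 89, 88, 89, 90]
250 [88, 88, 89, 88, 84, 86, 97, 103, 104, 103, 103, 104, 105, 104, 105, 102, 104, 103, 103, 104, 104, 103, 103, 100, 115, 140, 145, 144, 143, 144, 143, 131, 137, 148, 148, 146, 148, 147, 146]
280 [149, 150, 151, 150, 151, 149, 140, 116, 112, 115, 116, 114, 116, 115, 115, 115, 116, 116, 116, 117, 115, 116, 116, 113, 113, 185, 233, 228, 226, 226, 227, 230, 194, 140, 147, 149, 151, 150, 151]
340 [146, 146, 144, 145, 145, 147, 153, 136, 109, 112, 114, 115, 115, 112, 116, 114, 116, 115, 117, 117, 118, 116, 115, 114, 112, 119, 200, 233, 228, 225, 226, 229, 225, 174, 139, 146, 147, 149, 148]
375 [152, 149, 147, 147, 145, 142, 141, 146, 146, 129, 115, 109, 114, 116, 114, 114, 114, 114, 117, 116, 116, 115, 116, 116, 108, 89, 194, 232, 228, 225, 226, 227, 234, 181, 142, 139, 141, 145, 145]
[291. 248.] [324. 278.]
((0.523019552230835, -0.2904128432273865), (0.031900107860565186, 0.0320582278072834), 66.45274353027344)
```

```bash
python3 - <<'E'
from h import *
m=bot.camera_model("wrist");m["camera_from_world"]=np.load("w2T.npy");a=np.load("w2.npy").astype(int)[...,1]
e=[]
for c in range(236,384,2):
    g=np.diff(a[230:246,c]);k=np.argmax(g);w=np.clip(g[max(0,k-1):k+2],0,None);e.append((c,230+.5+(w*np.arange(max(0,k-1),max(0,k-1)+len(w))).sum()/w.sum()))
p=onplane(m,e,.054).astype(np.float32);vx,vy,x,y=cv2.fitLine(p,cv2.DIST_HUBER,0,.001,.001).ravel();an=np.degrees(np.arctan2(vy,vx));print("inner edge",an,x,y)
d=np.diff(a[244,220:400]);d2=[220+i for i in range(179) if abs(d[i])>25];print(d2)
ends=onplane(m,[(231.5,242.5),(387.5,244.5)],.054);print(ends,np.linalg.norm(ends[0]-ends[1]),ends.mean(0))
n=np.array([-vy,vx]); n*=np.sign(n[1]);t=np.array([vx,vy])
mid=np.array([x,y])+t*(t@(ends.mean(0)-[x,y]))
print("origin",mid,"grip",mid-.025*n)
tgt=[.523,-.2905];goal([*tgt,.24],an if an<90 else an-180);goal([*tgt,.034-bot.grip_depth],an)
E
```

```text
inner edge -24.226282 0.5406008 -0.271949
[230, 263, 386, 387]
[[ 0.46523461 -0.24191483]
 [ 0.6004399  -0.30287653]] 0.14831318165565074 [ 0.53283726 -0.27239568]
origin [ 0.53431163 -0.26911907] grip [ 0.52405309 -0.29191737]
slide [-73.4  25.6   1.5] roll 0.05 pos [ 0.5297 -0.213   0.2411] yang -24.17 tilt [ 7.0e-04 -5.6e-03 -1.0e+00]
slide [-72.3  24.9 226.2] roll 0.05 pos [ 0.5297 -0.213   0.2411] yang -24.17 tilt [ 7.0e-04 -5.6e-03 -1.0e+00]
```

Emit:
send_rows(
  slide=[
    [-25, 8, 0],
    [-50, 17, 10],
    [-74, 25, 30],
    [-75, 25, 60],
    [-75, 25, 90],
    [-75, 25, 115],
    [-75, 25, 130],
    [-75, 25, 130],
  ],
  roll=[0, 0, 0, 0, 0, 0, 0, 0],
  claw=[0.8, 0.8, 0.8, 0.8, 0.8, 0.8, 0.8, 0.8],
  force=40,
)

```text
t: 2.92
eef_pos: [0.5238, -0.2786, 0.1066]
tool_rot: [-0.003, 0.835, 0.55, -0.002]
contact_force: [-0.5, -0.8, 0.0]
gripper_width: 0.798
grasp_force: 0.0
```

```bash
python3 - <<'E'
from h import *
m,im,h=look("wrist");cv2.imwrite("pics/w3.png",im[:,:,::-1])
b=(h[...,0]>100)&(h[...,0]<125)&(h[...,1]>120)&(h[...,2]>40);b[:,:200]=0;b[:,380:]=0
p=pts(biggest(b));print(p.min(0),p.max(0),cv2.minAreaRect(onplane(m,p,.054).astype(np.float32)))
goal([.5237,-.292,.0155],-24.2)
E
```

```text
[263. 225.] [319. 277.] ((0.5238819122314453, -0.2910085618495941), (0.032339006662368774, 0.031034966930747032), 66.00006103515625)
slide [-12.    4.2  93.2] roll 0.94 pos [ 0.525  -0.2795  0.1087] yang -23.26 tilt [-0.0037  0.0014 -1.    ]
```

View pics/w3.png

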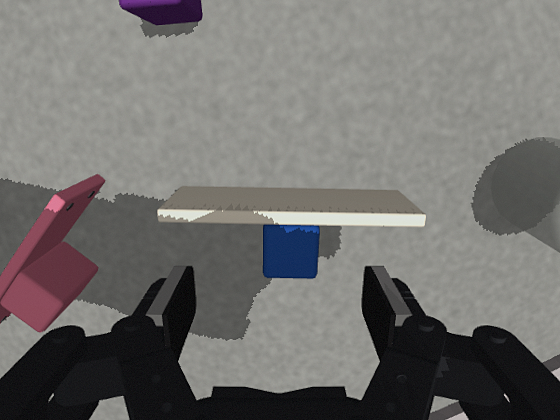

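The close view agrees with the first: grip top at (263–319, 225–277), within 1 mm of before. I'm settling just above it.

Emit:
send_rows(
  slide=[
    [-6, 2, 10],
    [-12, 4, 25],
    [-12, 4, 30],
    [-12, 4, 30],
    [-12, 4, 30],
    [-12, 4, 30],
    [-12, 4, 30],
    [-12, 4, 30],
  ],
  roll=[0, 0, 0, 0, 0, 0, 0, 0],
  claw=[0.8, 0.8, 0.8, 0.8, 0.8, 0.8, 0.8, 0.8],
)

```text
t: 3.63
eef_pos: [0.5253, -0.2931, 0.0808]
tool_rot: [0.0, 0.835, 0.55, 0.0]
contact_force: [0.1, 0.3, -0.2]
gripper_width: 0.799
grasp_force: 0.0
```

```bash
python3 - <<'E'
from h import *
goal([.5237,-.2915,.0155],-24.2);print(bot.get_obs()["joint_vel"].round(3))
E
```

```text
slide [ 0.8 -2.2 65.3] roll 0.91 pos [ 0.5253 -0.2931  0.0808] yang -23.29 tilt [ 9.e-04 -2.e-04 -1.e+00]
[ 0.     0.     0.002  0.001 -0.001  0.    -0.001]
```

Emit:
send_rows(
  slide=[
    [1, -2, 5],
    [1, -2, 20],
    [1, -2, 35],
    [1, -2, 50],
    [1, -2, 60],
    [1, -2, 65],
    [1, -2, 65],
    [1, -2, 65],
  ],
  roll=[1, 1, 1, 1, 1, 1, 1, 1],
  claw=[0.8, 0.8, 0.8, 0.8, 0.8, 0.8, 0.8, 0.8],
  force=40,
)

```text
t: 4.3
eef_pos: [0.5235, -0.2916, 0.0154]
tool_rot: [0.0, 0.84, 0.542, -0.0]
contact_force: [0.6, -0.3, 0.2]
gripper_width: 0.798
grasp_force: 0.0
```

Emit:
send_rows(
  slide=[
    [0, 0, 0],
    [0, 0, 0],
    [0, 0, 0],
    [0, 0, 0],
    [0, 0, 0],
    [0, 0, 0],
    [0, 0, 0],
    [0, 0, 0],
  ],
  roll=[0, 0, 0, 0, 0, 0, 0, 0],
  claw=[0.5, 0.3, 0.2, 0.2, 0.2, 0.2, 0.2, 0.2],
  force=40,
)

```text
t: 4.97
eef_pos: [0.5242, -0.2919, 0.0161]
tool_rot: [0.001, 0.84, 0.542, 0.001]
contact_force: [0.4, 1.4, 6.6]
gripper_width: 0.369
grasp_force: 40.7
```

Emit:
send_rows(
  slide=[
    [0, 0, -5],
    [0, 0, -20],
    [0, 0, -40],
    [0, 0, -65],
    [0, 0, -90],
    [0, 0, -110],
    [0, 0, -120],
    [0, 0, -120],
  ],
  roll=[0, 0, 0, 0, 0, 0, 0, 0],
  claw=[0.2, 0.2, 0.2, 0.2, 0.2, 0.2, 0.2, 0.2],
  force=60,
)

```text
t: 5.63
eef_pos: [0.5243, -0.2919, 0.1372]
tool_rot: [0.001, 0.84, 0.542, 0.001]
contact_force: [0.5, 0.2, -3.2]
gripper_width: 0.366
grasp_force: 59.7
```

```bash
python3 - <<'E'
from h import *
m,im,h=look("wrist");cv2.imwrite("pics/w4.png",im[:,:,::-1])
f=np.array([.2529,.9675]);o=np.array([.5423,.122])
for x in(-.07,): goal([*(o+f*(x-.025)),.137],-14.65)
E
```

```text
slide [ 290.7 -137.1   -1.4] roll -9.63 pos [ 0.5237 -0.2913  0.1356] yang -24.28 tilt [ 0.001 -0.    -1.   ]
```

View pics/w4.png

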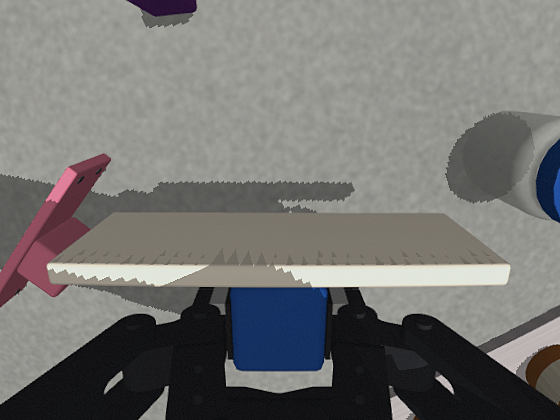

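The wall hangs level and square in the gripper, its top edge running from (48,263) to (510,265). It is centred on the pads, with the pink wall and jar undisturbed.

Emit:
send_rows(
  slide=[
    [15, -7, 0],
    [45, -21, 0],
    [80, -38, 0],
    [115, -54, 0],
    [150, -71, 0],
    [185, -87, 0],
    [215, -101, 0],
    [240, -113, 0],
  ],
  roll=[0, -1, -2, -3, -4, -5, -6, -7],
  claw=[0.2, 0.2, 0.2, 0.2, 0.2, 0.2, 0.2, 0.2],
)

```text
t: 6.35
eef_pos: [0.5176, -0.0229, 0.1335]
tool_rot: [-0.001, 0.804, 0.594, -0.001]
contact_force: [0.9, -0.6, -2.9]
gripper_width: 0.368
grasp_force: 59.9
```

Emit:
send_rows(
  slide=[
    [18, -6, 0],
    [33, -11, 0],
    [45, -15, 0],
    [50, -18, 0],
    [50, -18, 0],
    [50, -18, 0],
    [50, -18, 0],
    [50, -18, 0],
  ],
  roll=[-1, -2, -2.6, -2.6, -2.6, -2.6, -2.6, -2.6],
  claw=[0.2, 0.2, 0.2, 0.2, 0.2, 0.2, 0.2, 0.2],
)

```text
t: 7.02
eef_pos: [0.5169, 0.0255, 0.1353]
tool_rot: [0.0, 0.792, 0.61, -0.0]
contact_force: [-0.5, 0.1, -1.6]
gripper_width: 0.366
grasp_force: 59.8
```

```bash
python3 - <<'E'
from h import *
m,im,h=look("wrist");cv2.imwrite("pics/w5.png",im[:,:,::-1])
f=np.array([.2529,.9675]);o=np.array([.5423,.122])
goal([*(o+f*(-.055)),.08],-14.65)
ob=bot.get_obs();w,x,y,z=ob["tool_rot"];R=Ro.from_quat([x,y,z,w]).as_matrix()
zt=ob["eef_pos"][2]+.0387
g=im.astype(int)[...,1]
e=onplane(m,[(48,263),(510,265)],zt);print("held wall top inner corners, tool frame mm",((np.c_[e,[zt,zt]]-ob["eef_pos"])@R*1e3).round(1))
print(np.round(ob["contact_force"],2))
E
```

```text
slide [44.6  0.  55.3] roll -0.16 pos [0.5169 0.0257 0.1353] yang -14.81 tilt [ 1.e-04 -3.e-04 -1.e+00]
held wall top inner corners, tool frame mm [[ 25.5 -73.7 -38.7]
 [ 24.8  71.4 -38.7]]
[ 1.34 -0.2  -2.64]
```

View pics/w5.png

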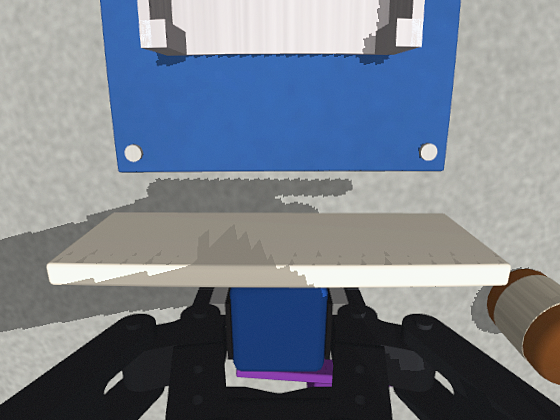

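The wall faces the fixture squarely, its top edge at (48–510, 264). The tray's end posts are at (140,48) and (424,46), and the plate's front edge is at row 170, level across.

```bash
python3 - <<'E'
from h import *
m=bot.camera_model("wrist");im=cv2.imread("pics/w5.png")
ob=bot.get_obs();w,x,y,z=ob["tool_rot"];R=Ro.from_quat([x,y,z,w]).as_matrix()
h=cv2.cvtColor(im,cv2.COLOR_BGR2HSV);b=(h[...,0]>100)&(h[...,0]<125)&(h[...,1]>120)&(h[...,2]>40)
for r in(20,30,40): 
    i=np.nonzero(~b[r,110:450])[0]+110;print(r,i[0],i[-1])
def tf(px,zz): p=onplane(m,px,zz);return ((np.c_[p,[zz]*len(p)]-ob["eef_pos"])@R*1e3).round(1)
print("tray",tf([(140.5,48),(424,46)],.066))
B=lambda r:(np.nonzero(b[r])[0][0]-.5,np.nonzero(b[r])[0][-1]+.5)
for r in(100,140): l,q=B(r);print("plate",tf([(l,r),(q,r)],.012))
F=[(c,np.nonzero(b[:200,c])[0][-1]+.5) for c in(150,220,340,410)];print("front",tf(F,.012))
E
```

```text
20 139 423
30 139 422
40 140 422
tray [[ 99.  -75.   69.3]
 [100.1  76.2  69.3]]
plate [[  71.  -119.   123.3]
 [  71.1  118.2  123.3]]
plate [[  43.2 -118.5  123.3]
 [  43.2  118.5  123.3]]
front [[ 20.1 -94.8 123.3]
 [ 20.6 -43.6 123.3]
 [ 20.6  42.8 123.3]
 [ 20.8  94.  123.3]]
```

Emit:
send_rows(
  slide=[
    [12, 0, 0],
    [30, 1, 8],
    [45, 1, 25],
    [50, 1, 50],
    [50, 1, 75],
    [50, 1, 92],
    [50, 1, 100],
    [50, 1, 100],
  ],
  roll=[0, 0, 0, 0, 0, 0, 0, 0],
  claw=[0.2, 0.2, 0.2, 0.2, 0.2, 0.2, 0.2, 0.2],
)

```text
t: 7.73
eef_pos: [0.5295, 0.0762, 0.0332]
tool_rot: [-0.001, 0.791, 0.611, -0.002]
contact_force: [-0.1, 1.1, -2.7]
gripper_width: 0.366
grasp_force: 59.8
```

Emit:
send_rows(
  slide=[
    [0, 0, 0],
    [0, 0, 0],
    [0, 0, 0],
    [0, 0, 1],
    [0, 0, 2],
    [0, 0, 3],
    [0, 0, 4],
    [0, 0, 4],
  ],
  roll=[0, 0, 0, 0, 0, 0, 0, 0],
  claw=[0.2, 0.2, 0.2, 0.2, 0.2, 0.2, 0.2, 0.2],
)

```text
t: 8.4
eef_pos: [0.5305, 0.075, 0.0312]
tool_rot: [-0.0, 0.792, 0.611, -0.0]
contact_force: [0.1, -0.5, -1.2]
gripper_width: 0.369
grasp_force: 59.8
```

Emit:
send_rows(
  slide=[
    [0, 0, 0.5],
    [0, 0, 1],
    [0, 0, 1.5],
    [0, 0, 2],
    [0, 0, 2],
    [0, 0, 2],
    [0, 0, 2],
    [0, 0, 2],
  ],
  roll=[0, 0, 0, 0, 0, 0, 0, 0],
  claw=[0.2, 0.2, 0.2, 0.2, 0.2, 0.2, 0.2, 0.2],
)

```text
t: 9.07
eef_pos: [0.5306, 0.075, 0.0293]
tool_rot: [0.0, 0.792, 0.611, 0.0]
contact_force: [-0.3, 0.1, -3.0]
gripper_width: 0.366
grasp_force: 59.8
```

```bash
python3 - <<'E'
from h import *
m,im,h=look("wrist");cv2.imwrite("pics/w6.png",im[:,:,::-1])
f=np.array([.2529,.9675]);o=np.array([.5423,.122])
goal([*(o+f*(-.025)),.0285],-14.65)
print([bot.get_obs()["contact_force"].round(2).tolist() for _ in range(2)])
E
```

```text
slide [23.4 -0.6  0.8] roll -0.05 pos [0.5306 0.075  0.0293] yang -14.7 tilt [ 0.  0. -1.]
[[-0.51, -0.6, -2.43], [-0.51, -0.6, -2.43]]
```

View pics/w6.png

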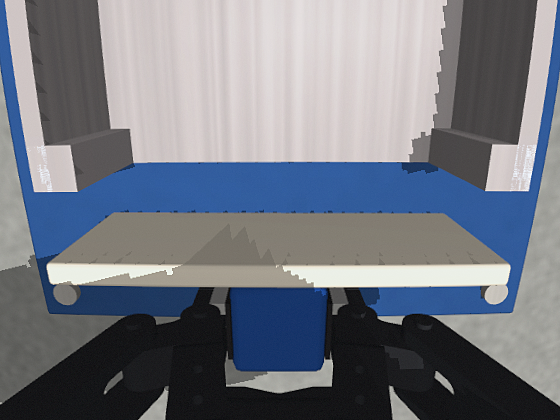

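The wall stands just over the plate about 24 mm before the tray. Its top edge at (48–510, 264) is centred on and parallel to the tray ends at (33,190) and (530,191).

Emit:
send_rows(
  slide=[
    [3, 0, 0.3],
    [7, 0, 0.5],
    [11, 0, 0.5],
    [15, 0, 0.5],
    [19, 0, 0.5],
    [22, 0, 0.5],
    [25, 0, 0.5],
    [25, 0, 0.5],
  ],
  roll=[0, 0, 0, 0, 0, 0, 0, 0],
  claw=[0.2, 0.2, 0.2, 0.2, 0.2, 0.2, 0.2, 0.2],
)

```text
t: 9.78
eef_pos: [0.5371, 0.0999, 0.0287]
tool_rot: [-0.0, 0.791, 0.611, 0.0]
contact_force: [-0.3, -0.3, -2.8]
gripper_width: 0.371
grasp_force: 59.7
```

Emit:
send_rows(
  slide=[
    [2, 0, 0],
    [4, 0, 0],
    [6, 0, 0],
    [8, 0, 0],
    [10, 0, 0],
    [12, 0, 0],
    [12, 0, 0],
    [12, 0, 0],
  ],
  roll=[0, 0, 0, 0, 0, 0, 0, 0],
  claw=[0.2, 0.2, 0.2, 0.2, 0.2, 0.2, 0.2, 0.2],
)

```text
t: 10.45
eef_pos: [0.5398, 0.1104, 0.0287]
tool_rot: [0.0, 0.792, 0.611, -0.0]
contact_force: [-0.9, -4.5, -1.5]
gripper_width: 0.366
grasp_force: 59.9
```

```bash
python3 - <<'E'
from h import *
f=np.array([.2529,.9675]);o=np.array([.5423,.122])
ob=bot.get_obs();d=ob["eef_pos"][:2]-o
print("fixture x of face by pose",d@f*1e3+25,"lat",d@[-f[1],f[0]]*1e3,ob["eef_pos"],"push",-ob["contact_force"][:2]@f,ob["contact_force"])
goal([*o,.0285],-14.65)
E
```

```text
fixture x of face by pose 13.112704722352147 lat -0.5003838982901517 [0.53977786 0.11037267 0.02870791] push 4.5286014002009365 [-0.86211662 -4.45537169 -1.46969646]
slide [11.9 -0.5  0.2] roll -0.05 pos [0.5398 0.1104 0.0287] yang -14.7 tilt [-4.e-04 -5.e-04 -1.e+00]
```

Emit:
send_rows(
  slide=[
    [2, 0, 0],
    [4, 0, 0],
    [6, 0, 0],
    [8, 0, 0],
    [10, 0, 0],
    [11, 0, 0],
    [11, 0, 0],
    [11, 0, 0],
  ],
  roll=[0, 0, 0, 0, 0, 0, 0, 0],
  claw=[0.2, 0.2, 0.2, 0.2, 0.2, 0.2, 0.2, 0.2],
)

```text
t: 11.12
eef_pos: [0.5422, 0.1195, 0.0287]
tool_rot: [0.0, 0.792, 0.611, -0.001]
contact_force: [-1.7, -8.9, -0.1]
gripper_width: 0.369
grasp_force: 60.1
```

Emit:
send_rows(
  slide=[
    [0, 0, 0],
    [0, 0, 0],
    [0, 0, 0],
    [0, 0, 0],
    [0, 0, 0],
    [0, 0, 0],
    [0, 0, 0],
    [0, 0, 0],
  ],
  roll=[0, 0, 0, 0, 0, 0, 0, 0],
  claw=[0.2, 0.2, 0.2, 0.2, 0.2, 0.2, 0.2, 0.2],
)

```text
t: 11.78
eef_pos: [0.5422, 0.1194, 0.0287]
tool_rot: [0.0, 0.792, 0.611, -0.001]
contact_force: [-2.2, -8.3, -0.1]
gripper_width: 0.368
grasp_force: 60.1
```

```bash
python3 - <<'E'
from h import *
f=np.array([.2529,.9675]);o=np.array([.5423,.122])
ob=bot.get_obs();d=ob["eef_pos"][:2]-o
print("face x",d@f*1e3+25,"push",-ob["contact_force"][:2]@f,ob["contact_force"],ob["eef_pos"])
T=bot.camera_model("top");p=proj(T,[*(o+f*.1+.1*np.array([f[1],-f[0]])),.02])[0];print(p)
im=bot.read_camera("wrist")[:,:,::-1];t=bot.read_camera("top")[:,:,::-1]
s=cv2.resize(t[105:245,100:275],None,fx=2.2,fy=2.2,interpolation=cv2.INTER_CUBIC)
s2=cv2.resize(im,(400,300));c=np.zeros((310,790,3),np.uint8);c[:s.shape[0],:s.shape[1]]=s;c[:300,388:788]=s2
cv2.imwrite("pics/f.png",c)
E
```

```text
face x 22.41347583443514 push 8.573203200320412 [-2.21504694 -8.28218897 -0.07669315] [0.5421537  0.11936483 0.02870023]
[200.55443748 145.7203025 ]
```

View pics/f.png

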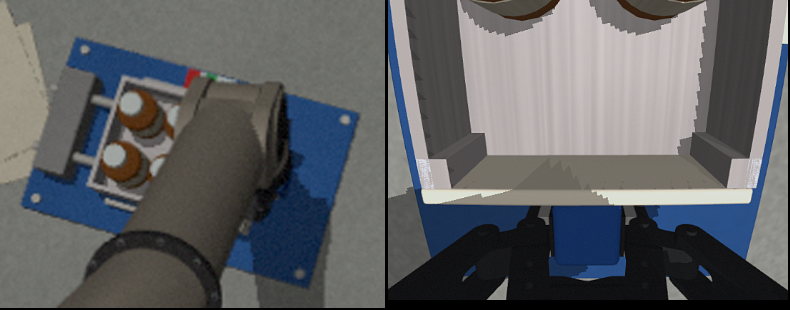

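The wall now lies flush across the tray's open end, centred within about 1 mm. The arm hides the pointer from above, so I'll check it in the scene view.

```bash
python3 - <<'E'
from h import *
t=bot.read_camera("scene")[:,:,::-1]
cv2.imwrite("pics/s.png",cv2.resize(t[140:265,290:500],None,fx=3.8,fy=3.8,interpolation=cv2.INTER_CUBIC))
f=np.array([.2529,.9675]);o=bot.get_obs();print(o["contact_force"],o["eef_pos"])
E
```

```text
[-1.0401723  -8.40741042  1.58121449] [0.54214609 0.11934249 0.02868873]
```

View pics/s.png

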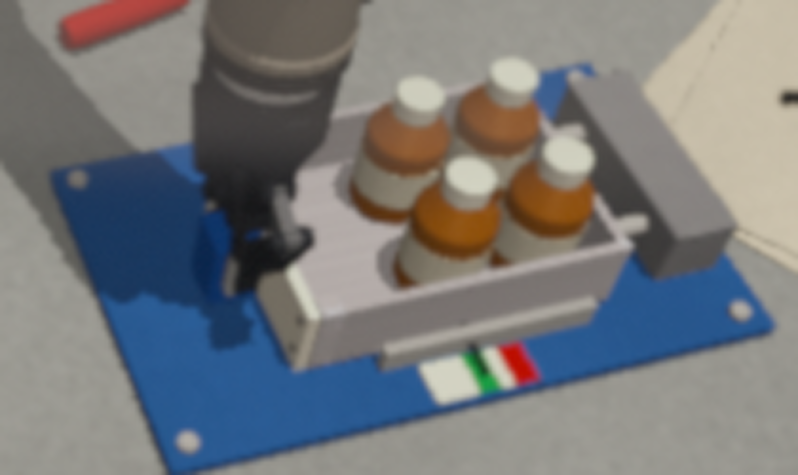

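The scene view shows the black pointer in the green band at (480,360) and the wall upright, flush and level with the tray's end.

```bash
python3 -c "
from station import bot
print(bot.hand_in())"
```

```text
the job is handed in; nothing more can be done
None
```

The job is handed in, result not shown: the end wall is held upright and square against the tray with about 8.5 N, the pointer steady in the green at about 22 mm travel.

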